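# Tip pulley nuts into the keyed pot and close it

## Task

Carry the chute scoop level to the pot on the turntable, set its down-turned lip just inside the pot's mouth, and only then tip it so that both nuts drop into the pot and none falls elsewhere. Stand the empty scoop upright on the counter, off the turntable, and close the pot with the brass cover: its D-shaped bore goes down over the flatted shaft until the cover lies flat on the rim, its disc over the mouth. Leave the alternator, the brush cap and the retainer plate where they are.

Things in the scene. Friction and masses are not known exactly. Their poses are not given: they have to be found in the camera images.
- turntable: Wooden lazy-susan, 400 mm diameter, parked: it does not turn. Its top lies 36 mm above the counter. Origin: centre of its underside. The pot stands at its middle on an aluminium base plate, 166 x 92 x 10 mm, fixed to it.
- mouth (a point): Centre of the pot's round open mouth at rim height, 136 mm above the counter. The pot is a plain upright steel tube: 78 mm outside and 70 mm inside diameter, 100 mm high, inner floor 86 mm below the rim. x points level from the mouth to the flatted shaft, z up. The side away from the shaft (-x) is kept clear for the scoop.
- shaft_seat (a point): On the axis of the upright flatted shaft, 80 mm from the mouth's centre, at rim height, where a 32 mm diameter column ends in a shoulder. Above it the D-shaped shaft stands 36 mm high: 24 mm diameter, with a flat 6 mm from the axis on its +x side (away from the mouth); its top 9 mm taper. x points away from the mouth, z up.
- scoop_grip (a point): Centre of the black handle bar of the loose aluminium chute scoop (about 280 g). The bar bridges the chute (along y): 48 mm long, 14 mm thick in x, 16 mm high; it is 80 mm above the counter when the scoop stands on its feet. x points along the chute to the spout, z up when level. The chute's side walls end 30 mm below this point; its floor's top lies 57 mm below.
- scoop_lip (a point): Middle of the free edge of the scoop's lip: 95 mm ahead (x) of and 73 mm below the handle-bar centre, 13 mm below the underside of the chute floor. Axes as scoop_grip.
- scoop_bend (a point): Middle of the floor's spout end, 80 mm ahead of and 58.5 mm below the handle bar, where the lip (20 mm long, 36 mm wide) bends down 45 degrees. Chute behind it: 160 mm long, 48 mm wide outside, 42 inside, walls 30 mm high, floor 3 mm; two feet across it, 50 and 140 mm back, reach 20 mm below the floor. Nuts slide only once the floor slopes 26 to 36 degrees: tip it 45 or a little more.
- nut_a_center (a point): Centre of a hexagonal steel pulley nut, 30 mm across flats, 35 mm across corners, 16 mm thick, 60 g, 18 mm bore, lying in the chute behind the handle bar. z along its bore.
- nut_b_center (a point): Centre of the second such nut, lying in the chute under or just ahead of the handle bar.
- cover_grip (a point): Middle of the upright grip tab of the loose brass cover (about 300 g), 36 mm above the cover's underside: tab 34 mm long (x), 12 mm thick (y), from the plate's top up to 53 mm above the underside. The plate is 8 mm thick, 147 mm long: a disc of 86 mm diameter centred 28 mm behind the tab (x = -28 mm), and round a D-shaped bore 52 mm ahead of the tab (x = +52 mm). x points to the bore, z up.
- cover_bore (a point): Axis of the cover's D-shaped bore, on its underside; 27 mm diameter, with its flat 7.5 mm from the axis on the +x side (away from the disc): 1.5 mm clearance all round on the shaft. Axes as cover_grip.
- cover_disc (a point): Centre of the cover's disc, on its underside, 80 mm from the bore. Comes to the centre of the mouth when the cover is seated.
- alternator_center (a point): Half-way up the main body of the rebuilt silver alternator standing on the turntable beside the pot: 123 mm diameter, 115 mm high, with a 48 mm dark pulley and shaft end on top reaching 153 mm above the turntable top; 4.5 kg. Leave alone.
- cap_center (a point): Middle of the green plastic brush cap, 70 x 36 x 37 mm, lying on the turntable on the other side of the pot. Leave alone.
- retainer_center (a point): Middle of the flat bronze-coloured bearing retainer plate, an open ring with three small ears, about 85 mm across, 5 mm thick, lying on the turntable beyond the flatted shaft. Leave alone.
Not all that is in view belongs to the job. Leave any green look-alike of the part that bears scoop_grip alone.

How it is judged:
By the outcome, as a careful person would: the job done as asked, in the order asked, and still so for the second after the job is handed in, with the robot touching nothing.
It also fails if it takes over 72 s, if anything falls off the work surface, if the arm or the gripper's body presses on something with over 40 N, if the wrist force passes 120 N, or if a joint passes its speed limit or range.

## Robot

A 7-joint arm with a two-finger parallel gripper is mounted at the origin on the work surface. World frame = base frame: x ahead of the robot, y to its left, z up, the work surface at z = 0. Lengths are in m, angles in rad, forces in N, time in s.
With the tool pointing down it reaches from about 0.4 to 0.875 m from the base axis. Payload 6.5 kg.
Tool frame: the origin (TCP) lies at the very end of the fingers, on their centre line; the grasp point (between the pads) lies 19 mm behind it; z points along the fingers, y is the direction in which the jaws open and shut (so a half turn about z gives the same grasp; the last joint's range is limited). The gripper opens to 88 mm and grips with 3 to 60 N. Pads are 18 mm wide; open, the fingers measure 123 mm over their backs; the gripper's body (75 mm by 187 mm) begins 45 mm behind the grasp point.
Start: joints at [-0.066, 0.536, -0.004, 1.538, 0.003, 1.067, -0.071], TCP at [0.65, 0, 0.239] pointing down, gripper open.
Joint ranges: [-2.7, 2.7], [-0.37, 2.16], [-1.27, 1.26], [0.24, 2.4], [-1.31, 4.45], [0.19, 1.91], [-2.76, 2.76]. Speed limits (rad/s): [2.39, 2.39, 3.14, 3.14, 3.14, 3.14, 3.14].

## Interface

Orientations are given as a unit quaternion [x, y, z, w].
In Python, from bench import arm gives the robot as it stands.
- The arm moves only by the tool play_rows, never from a script. Its arguments are lists of equal length, an entry for each row: "travel": the shift along the tool's x, y, z in cm, a list of three; "turn": the turn about the tool's z in degrees; "grip": the opening, from -1 (shut) to 1 (fully open). A call has 1 to 5 rows; each row shifts and turns the commanded pose from where the row before left it, along the tool's axes as they then stand; what a row does not reach is not made up. A row lasts 1/12 s, in which the tool goes at most 41.7 mm and 7.16 degrees, less where a joint would pass 70% of its speed; a pose out of reach is approached as far as the arm can. A call is refused whole if a number of a shift passes 4.17 or a number of a turn 7.16, either way. A call with a gripper value outside its range is refused whole. The fingers move at their own pace and stop on an object; "grip_force" is the grip in N (left out, the last holds). Time passes only in rows, so rows that do not move let the fingers close. It gives the time, the measured TCP pose, the force and the opening at its end, in the units of the state.
- arm.sense(): the state, without advancing time (a new reading comes with each control period).
- arm.snapshot(name): name is "scene" or "side" or "wrist"; returns a dict with "image" (480x640x3 uint8, red, green, blue), "depth" (480x640 float32, m along the optical axis (not along the pixel's ray), 0 where there is no reading), "K" (3x3 intrinsics, pixels), "R" (3x3) and "t" (3): a world point X has camera coordinates R X + t; the wrist camera has in their place "mount" (4x4, takes a point from camera to tool coordinates, whose origin is the TCP and whose axes are the flange's). Camera axes: x right, y down, z forward; pixel columns grow to the right and rows downward; lengths in m; the calibration is good to about 2 mm. The wrist camera is an equidistant fisheye: a pixel r from the principal point sees the ray r / f radians off the axis. A picture is of the moment at which its call begins: read the wrist's pose just before it.
- arm.finish_job(): hands the job in, once; it reports no verdict.
The state is a dict: "t": time; "q": joint angles; "qd": joint speeds; "tau": joint torques, N m; "position": TCP position; "orientation": TCP orientation; "force": force on the tool from outside, world axes, zero at the start; "ft_torque": the same for the moment, N m; "opening": finger opening in m.
Only numpy, scipy, OpenCV 4.12 (cv2) and the standard library are available. Lean on these libraries where they do the work, as an engineer would, in place of code of your own. Each camera call takes 0.05 s, during which the arm holds its last target. There are 200 camera calls.

## Working session

There is one attempt and no reset: what is moved stays moved. The work goes in short steps, Python scripts to look and compute and a tool call to move; the robot and the scene stay as the last step left them, time stands still between calls to the robot, and variables do not carry over. Pictures are saved under pics/ and viewed, about 8 in all and at most 12, crops included, and the job is handed in when it is done.

Besides the shell and the picture viewer there is one more tool, called after "Call:" in YAML: its name, and indented under it one key for each argument. play_rows: Moves the arm, as the interface text tells. Its arguments: {"type":"object","properties":{"travel":{"type":"array"},"turn":{"type":"array"},"grip":{"type":"array"},"grip_force":{"type":"number"}},"required":["travel","turn","grip"]}

```bash
ls; mkdir -p pics; cat > h.py <<'E'
import numpy as np, cv2
from bench import arm
from scipy.spatial.transform import Rotation as Ro
def snap(n,save=None):
    s=arm.sense(); d=arm.snapshot(n); d['s']=s
    if save: cv2.imwrite('pics/'+save,d['image'][:,:,::-1])
    return d
def ray(d,u,v):
    K=d['K']; r=np.array([(u-K[0,2])/K[0,0],(v-K[1,2])/K[1,1],1.]); R,t=d['R'],d['t']
    return -R.T@t, R.T@r
def onz(d,u,v,z):
    o,r=ray(d,u,v); return o+r*(z-o[2])/r[2]
def cloud(d):
    v,u=np.mgrid[:480,:640]; K=d['K']; z=d['depth']
    P=np.stack([(u-K[0,2])/K[0,0]*z,(v-K[1,2])/K[1,1]*z,z],-1)
    return (P-d['t'])@d['R']
def proj(d,X):
    p=d['K']@(d['R']@np.asarray(X)+d['t']); return p[:2]/p[2]
E
python3 - <<'E'
from h import *
for n in('scene','side'):
    d=snap(n,n+'0.png'); print(n,d['K'].round(1).tolist(),(-d['R'].T@d['t']).round(3),d['R'][2].round(2))
d=snap('wrist','wrist0.png');print(d['K'],d['mount'].round(3))
s=arm.sense();print(s)
E
```

```text
pics
scene [[513.8, 0.0, 325.8], [0.0, 513.8, 235.1], [0.0, 0.0, 1.0]] [1.477 0.161 0.896] [-0.76 -0.11 -0.64]
side [[595.0, 0.0, 326.3], [0.0, 595.0, 246.3], [0.0, 0.0, 1.0]] [0.067 0.867 1.093] [ 0.32 -0.61 -0.72]
[[371.64829954   0.         323.3127711 ]
 [  0.         371.64829954 230.86738044]
 [  0.           0.           1.        ]] [[ 0.    -0.961 -0.278  0.073]
 [ 1.    -0.     0.     0.001]
 [-0.    -0.278  0.961 -0.146]
 [ 0.     0.     0.     1.   ]]
{'t': 0.15, 'q': array([-0.06622223,  0.5369512 , -0.00443596,  1.53858387,  0.00261734,
        1.06731883, -0.07121501]), 'qd': array([-8.98387565e-05, -2.50791896e-03, -9.25248991e-04, -2.18446496e-03,
        2.73362385e-04, -3.66692862e-04,  8.39014397e-04]), 'tau': array([ 1.87267411e-03, -5.71325254e+01,  9.91865471e-01, -2.51826882e+01,
       -5.61970426e-02,  1.52406085e-02,  1.04863441e-04]), 'position': array([6.49554339e-01, 2.11590668e-06, 2.38091213e-01]), 'orientation': array([ 7.07076737e-01,  7.07136546e-01, -4.81532783e-04, -4.02883946e-04]), 'force': array([-0.04007055,  0.31664372,  0.47058644]), 'ft_torque': array([-0.06116212, -0.01625731,  0.00414607]), 'opening': 0.08851678656215714}
```

View pics/scene0.png

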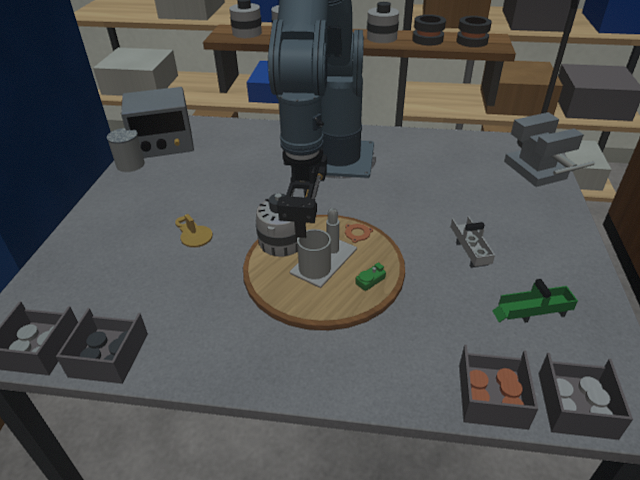

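View pics/side0.png

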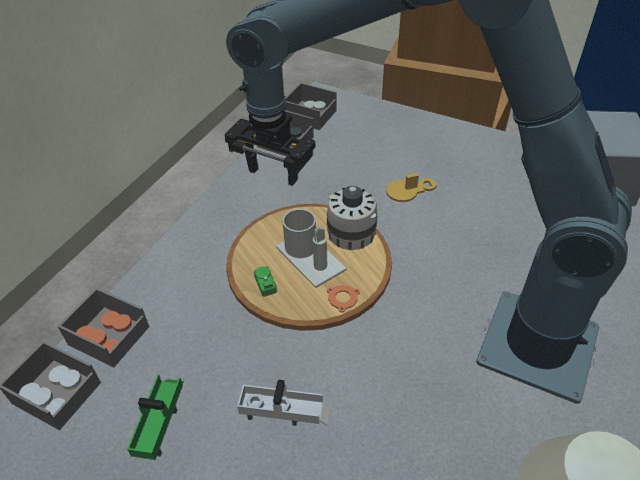

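```bash
python3 - <<'E'
from h import *
a=snap('side');b=snap('scene')
np.save('side.npy',a,allow_pickle=True);np.save('scene.npy',b,allow_pickle=True)
def box(d,u0,u1,v0,v1): return cloud(d)[v0:v1,u0:u1], d['image'][v0:v1,u0:u1].astype(int)
for n,d,w in(('side',a,(225,340,370,440)),('scene',b,(440,505,205,275))):
    P,I=box(d,*w); z=P[...,2]
    print(n,'floor z',np.median(z).round(4))
    blk=(I.max(-1)<60)&(z>.06)&(z<.11); p=P[blk]; print('bar',blk.sum(),p.mean(0).round(4),p.min(0).round(4),p.max(0).round(4)); 
    top=p[p[:,2]>.084]; print('bartop',top.mean(0).round(4))
    m=(z>.008)&(z<.06)
    q=P[m][:,:2].astype(np.float32); r=cv2.minAreaRect(q); print(m.sum(),r)
    # wall tops
    m=(z>.045)&(z<.056);q=P[m][:,:2].astype(np.float32); print('walls',m.sum(),cv2.minAreaRect(q))
for n,d,w in(('side',a,(380,445,165,205)),('scene',b,(170,220,210,250))):
    P,I=box(d,*w); z=P[...,2]; br=(I[...,0]-I[...,2]>40)
    print(n,'cover',br.sum(),np.percentile(z[br],[5,50,95]).round(4)); 
    for lo,hi in((.003,.013),(.03,.06)):
        m=br&(z>lo)&(z<hi); q=P[m][:,:2].astype(np.float32); print(lo,m.sum(),cv2.minAreaRect(q))
for n,d,w in(('side',a,(275,340,205,275)),('scene',b,(290,345,205,285))):
    P,I=box(d,*w); z=P[...,2]
    m=(z>.128)&(z<.14); q=P[m][:,:2].astype(np.float32); print(n,'rim',m.sum(),cv2.minEnclosingCircle(q))
    m=(z>.15)&(z<.178); q=P[m][:,:2].astype(np.float32); print('shaft',m.sum(), q.mean(0) if len(q) else '',q.min(0),q.max(0))
s=cv2.resize(a['image'][360:470,110:350],None,fx=3.3,fy=3.3,interpolation=2)[:,:,::-1]; cv2.imwrite('pics/c1.png',s)
s1=cv2.resize(a['image'][160:320,230:450],None,fx=3,fy=3,interpolation=2)[:,:,::-1];cv2.imwrite('pics/c2.png',s1)
E
```

```text
side floor z 0.0008
bar 181 [0.4185 0.3948 0.0858] [0.4066 0.3708 0.0722] [0.4329 0.4167 0.0922]
bartop [0.4191 0.3936 0.0869]
2451 ((0.4258105158805847, 0.39476269483566284), (0.20344007015228271, 0.06761515885591507), 25.236804962158203)
walls 434 ((0.420270174741745, 0.39243051409721375), (0.1607540249824524, 0.05273504555225372), 18.676645278930664)
scene floor z 0.0017
bar 131 [0.4254 0.3909 0.0843] [0.4088 0.3682 0.0731] [0.4363 0.4151 0.0926]
bartop [0.424  0.3902 0.0879]
1033 ((0.42138054966926575, 0.3902190625667572), (0.166916623711586, 0.05109156295657158), 18.384218215942383)
walls 234 ((0.42313137650489807, 0.39080095291137695), (0.16322658956050873, 0.05109156295657158), 18.384218215942383)
side cover 781 [0.002  0.007  0.0462]
0.003 560 ((0.42955270409584045, -0.3530181348323822), (0.14145401120185852, 0.08859676122665405), 29.36847496032715)
0.03 95 ((0.4354622960090637, -0.3565387725830078), (0.03395001217722893, 0.019595224410295486), 51.222259521484375)
scene cover 613 [0.0052 0.0087 0.0514]
0.003 558 ((0.43145856261253357, -0.3539349436759949), (0.14636027812957764, 0.08365072309970856), 30.778411865234375)
0.03 37 ((0.43949460983276367, -0.35833239555358887), (0.03746397793292999, 0.011764463037252426), 45.810909271240234)
side rim 373 ((0.5490230321884155, 0.0028280969709157944), 0.07343343645334244)
shaft 111 [0.51119673 0.03433901] [ 0.50165886 -0.06170624] [0.52690697 0.05617527]
scene rim 319 ((0.5587887167930603, 0.008981120772659779), 0.06903001666069031)
shaft 100 [0.5201882  0.04225571] [0.5070158  0.03149815] [0.5282028  0.05317474]
```

View pics/c1.png

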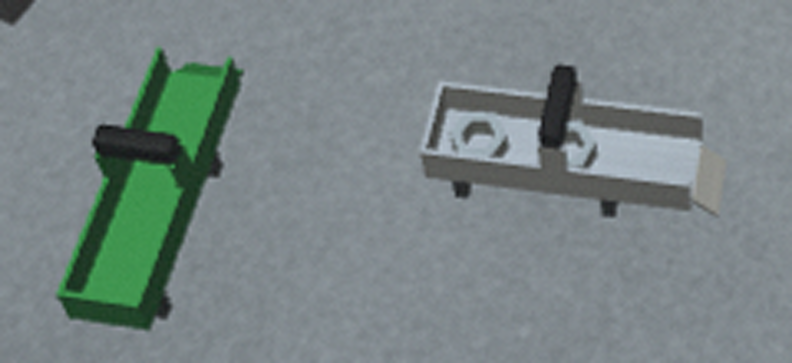

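```bash
python3 - <<'E'
from h import *
from scipy.optimize import least_squares
a=np.load('side.npy',allow_pickle=True).item();b=np.load('scene.npy',allow_pickle=True).item()
g=(onz(a,300,218,.136)[:2]+onz(b,314,240,.136)[:2])/2; print('guess',onz(a,300,218,.136),onz(b,314,240,.136))
for n,d in(('side',a),('scene',b)):
    P=cloud(d); z=P[...,2]
    m=(z>.125)&(z<.142)&(np.hypot(P[...,0]-g[0],P[...,1]-g[1])<.05)
    q=P[m][:,:2]
    # rim annulus fit: radius 35..39, robust
    f=lambda c:np.maximum(0,np.abs(np.hypot(*(q-c).T)-.037)-.002)
    r=least_squares(f,g,loss='soft_l1',f_scale=.002); print(n,m.sum(),r.x.round(4),np.abs(f(r.x)).mean().round(4))
    for lo,hi in((.14,.162),(.162,.172),(.169,.18)):
        m=(z>lo)&(z<hi)&(np.hypot(P[...,0]-.516,P[...,1]-.038)<.03); s=P[m]; print('shaft',lo,m.sum(),s.mean(0).round(4),s.max(0).round(4))
    for name,c,lo,hi,col in(('turntable',None,.02,.04,None),):
        m=(z>.03)&(z<.042)&(P[...,0]>.25)&(P[...,0]<.95)&(abs(P[...,1])<.3)
        print('tt',cv2.minEnclosingCircle(P[m][:,:2].astype(np.float32)))
    print('spoutpx',[proj(d,[.4215+s*.09*np.cos(np.radians(18.5)),.392+s*.09*np.sin(np.radians(18.5)),.02]).round() for s in(1,-1)])
    e=(b if 0 else d); print('alt top',) 
    m=(z>.1)&(z<.2)&(abs(P[...,0]-g[0])<.15)&(P[...,1]<-.03)&(P[...,1]>-.2)
    print(P[m].min(0).round(3),P[m].max(0).round(3))
E
```

```text
guess [0.58292959 0.00168133 0.136     ] [0.58680472 0.00818863 0.136     ]
side 287 [0.5828 0.008 ] 0.0003
shaft 0.14 82 [0.5096 0.0462 0.1517] [0.523  0.0562 0.1619]
shaft 0.162 50 [0.512  0.0446 0.1679] [0.5219 0.0527 0.1718]
shaft 0.169 23 [0.5116 0.043  0.1711] [0.5184 0.0491 0.1767]
tt ((0.5522048473358154, 0.026485109701752663), 0.20148295164108276)
spoutpx [array([236., 402.]), array([325., 413.])]
alt top
[ 0.435 -0.145  0.1  ] [ 0.596 -0.03   0.19 ]
scene 298 [0.5869 0.0063] 0.0002
shaft 0.14 73 [0.5223 0.0428 0.1512] [0.5282 0.0532 0.1617]
shaft 0.162 48 [0.5191 0.0416 0.1675] [0.5272 0.0531 0.1719]
shaft 0.169 32 [0.5172 0.0412 0.1714] [0.5242 0.0504 0.1743]
tt ((0.5538729429244995, 0.026262642815709114), 0.20181696116924286)
spoutpx [array([485., 268.]), array([457., 224.])]
alt top
[ 0.46  -0.153  0.1  ] [ 0.598 -0.03   0.191]
```

View pics/c2.png

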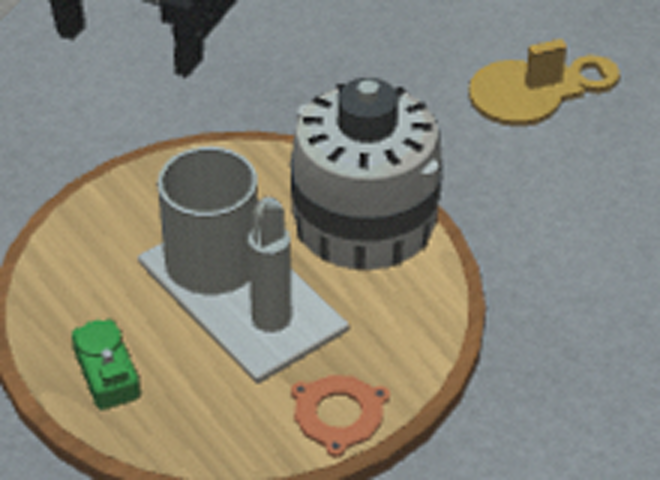

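Call:
play_rows:
  travel:
    - [0,0,0]
    - [0,0,0]
    - [0,0,0]
    - [0,0,0]
    - [0,0,0]
  turn: [-7.1,-7.1,-7.1,-7.1,-7.1]
  grip: [1,1,1,1,1]

```text
t: 0.67
position: [0.6499, -0.0, 0.2386]
orientation: [0.455, 0.89, -0.0, -0.0]
force: [0.2, -0.6, 0.1]
opening: 0.0882
```

Call:
play_rows:
  travel:
    - [0,0,0]
    - [0,0,0]
    - [0,0,0]
    - [0,0,0]
    - [0,0,0]
  turn: [-7.1,-7.1,-7.1,-7.1,-7.1]
  grip: [1,1,1,1,1]

```text
t: 1.08
position: [0.6499, -0.0001, 0.2385]
orientation: [0.162, 0.987, -0.0, -0.0]
force: [0.1, -0.8, -0.7]
opening: 0.0881
```

Call:
play_rows:
  travel:
    - [0,0,0]
    - [0,0,0]
    - [0,0,0]
    - [0,0,0]
    - [0,0,0]
  turn: [-7.1,-7.1,-7.1,-7.1,-7.1]
  grip: [1,1,1,1,1]

```text
t: 1.5
position: [0.6499, -0.0001, 0.2386]
orientation: [-0.146, 0.989, -0.0, -0.0]
force: [-0.3, 0.2, -0.1]
opening: 0.088
```

Call:
play_rows:
  travel:
    - [0,0,0]
    - [0.8,3.7,0]
    - [0.8,3.7,0]
    - [0.8,3.7,0]
    - [0.8,3.7,0]
  turn: [-2,0,0,0,0]
  grip: [1,1,1,1,1]

```text
t: 1.92
position: [0.5717, 0.1312, 0.2386]
orientation: [-0.16, 0.987, 0.0, -0.0]
force: [0.8, 1.6, -0.4]
opening: 0.0882
```

Call:
play_rows:
  travel:
    - [0.8,3.7,0]
    - [0.8,3.7,0]
    - [0.8,3.7,0]
    - [0.8,3.7,0]
    - [0.8,3.7,0]
  turn: [0,0,0,0,0]
  grip: [1,1,1,1,1]

```text
t: 2.33
position: [0.475, 0.2941, 0.2388]
orientation: [-0.161, 0.987, -0.0, 0.0]
force: [0.7, 0.2, 0.3]
opening: 0.088
```

Call:
play_rows:
  travel:
    - [0.8,3.7,0]
    - [0.6,3.7,0]
    - [0.6,3.7,0]
    - [0,0,0]
    - [0,0,0]
  turn: [0,0,0,0,0]
  grip: [1,1,1,1,1]

```text
t: 2.75
position: [0.4199, 0.3941, 0.2388]
orientation: [-0.163, 0.987, 0.0, -0.0]
force: [0.6, 0.4, 0.6]
opening: 0.0882
```

```bash
cat >> h.py <<'E'
def wcloud(d):
    v,u=np.mgrid[:480,:640]; K=d['K']; x=(u-K[0,2])/K[0,0]; y=(v-K[1,2])/K[1,1]; th=np.hypot(x,y)
    k=np.where(th>1e-6,np.tan(np.minimum(th,1.5))/np.maximum(th,1e-9),1.); z=d['depth']
    P=np.stack([x*k*z,y*k*z,z],-1); M=d['mount']; P=P@M[:3,:3].T+M[:3,3]
    R=Ro.from_quat(d['s']['orientation']).as_matrix()
    W=P@R.T+d['s']['position']; W[(z<=0)|(th>1.45)]=np.nan; return W,P
E
python3 - <<'E'
from h import *
d=snap('wrist','w1.png'); W,P=wcloud(d); I=d['image'].astype(int); z=W[...,2]
print(d['s']['position'],d['s']['orientation'])
near=np.hypot(W[...,0]-.4216,W[...,1]-.3917)
m=(z>.078)&(z<.095)&(near<.05)&(I.max(-1)<70); q=W[m]; print('bar',m.sum(),q.mean(0),cv2.minAreaRect(q[:,:2].astype(np.float32)))
m=(z>.042)&(z<.058)&(near<.12); q=W[m]; print('walls',m.sum(),cv2.minAreaRect(q[:,:2].astype(np.float32)))
E
```

```text
[0.41993849 0.39414915 0.238754  ] [-1.63244602e-01  9.86585478e-01  4.90483910e-04 -2.31382624e-04]
bar 948 [0.42114573 0.3919562  0.08738928] ((0.4217705726623535, 0.3919620215892792), (0.013151432387530804, 0.046547722071409225), 19.227737426757812)
walls 1362 ((0.4225747883319855, 0.3923337459564209), (0.1597220003604889, 0.04864522069692612), 18.784656524658203)
```

View pics/w1.png

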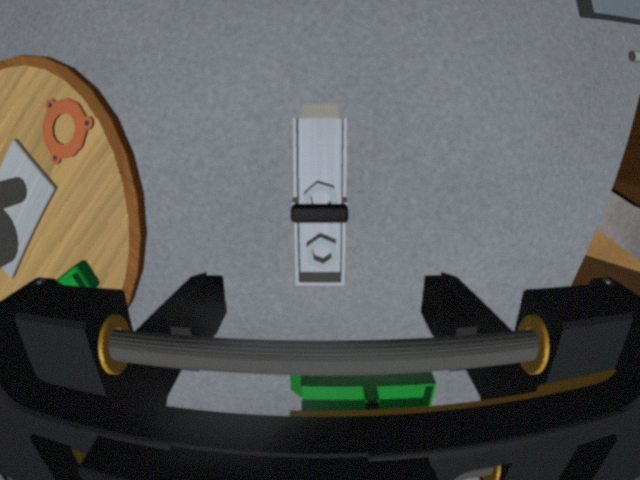

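Call:
play_rows:
  travel:
    - [-0.1,-0.26,3]
    - [0,0,4]
    - [0,0,4]
    - [0,0,4]
    - [0,0,2]
  turn: [0,0,0,0,0]
  grip: [1,1,1,1,1]
  grip_force: 40

```text
t: 3.22
position: [0.4235, 0.3854, 0.0643]
orientation: [-0.159, 0.987, -0.002, -0.002]
force: [0.6, -0.0, -0.1]
opening: 0.0884
```

Call:
play_rows:
  travel:
    - [0,0,0.8]
    - [0,0,0]
    - [0,0,0]
    - [0,0,0]
    - [0,0,0]
  turn: [0,0,0,0,0]
  grip: [1,1,-1,-1,-1]

```text
t: 3.63
position: [0.4249, 0.3904, 0.0626]
orientation: [-0.16, 0.987, 0.001, 0.001]
force: [-0.0, 0.5, -0.7]
opening: 0.0705
```

Call:
play_rows:
  travel:
    - [0,0,0]
    - [0,0,0]
    - [0,0,0]
    - [0,0,0]
    - [0,0,0]
  turn: [0,0,0,0,0]
  grip: [-1,-1,-1,-1,-1]

```text
t: 4.05
position: [0.4238, 0.3904, 0.0613]
orientation: [-0.161, 0.987, 0.0, 0.0]
force: [-0.3, 1.3, 4.5]
opening: 0.0475
```

Call:
play_rows:
  travel:
    - [0,0,-0.5]
    - [0,0,-1]
    - [0,0,-1.5]
    - [0,0,-2]
    - [0,0,-2.5]
  turn: [0,0,0,0,0]
  grip: [-1,-1,-1,-1,-1]

```text
t: 4.47
position: [0.4226, 0.3882, 0.1355]
orientation: [-0.161, 0.987, -0.001, -0.002]
force: [0.1, -0.2, -3.3]
opening: 0.0475
```

Call:
play_rows:
  travel:
    - [0,0,-3]
    - [0,0,-3]
    - [0,0,-3]
    - [0,0,-2]
    - [0,0,-1.5]
  turn: [0,0,0,0,0]
  grip: [-1,-1,-1,-1,-1]

```text
t: 4.88
position: [0.4237, 0.3897, 0.2634]
orientation: [-0.161, 0.987, 0.0, 0.001]
force: [0.1, 0.0, -3.3]
opening: 0.048
```

Call:
play_rows:
  travel:
    - [0,0,-0.5]
    - [0,0,0]
    - [0,0,0]
    - [0,0,0]
    - [0,0,0]
  turn: [3,5,6,6,6]
  grip: [-1,-1,-1,-1,-1]

```text
t: 5.3
position: [0.4231, 0.3889, 0.2657]
orientation: [0.068, 0.998, -0.001, -0.0]
force: [-0.6, -0.7, -4.1]
opening: 0.0478
```

Call:
play_rows:
  travel:
    - [0,0,0]
    - [0,0,0]
    - [0,0,0]
    - [0,0,0]
    - [0,0,0]
  turn: [6,6,6,4,0]
  grip: [-1,-1,-1,-1,-1]

```text
t: 5.72
position: [0.423, 0.3892, 0.2658]
orientation: [0.256, 0.967, -0.001, -0.0]
force: [0.0, 0.1, -4.4]
opening: 0.0473
```

```bash
python3 - <<'E'
from h import *
s=arm.sense(); p=s['position'];o=s['orientation']; print(p,o,s['force'],s['q'].round(2),s['opening'])
R=Ro.from_quat(o).as_matrix(); print('tool x heading',np.degrees(np.arctan2(R[1,0],R[0,0])))
d=snap('side'); cv2.imwrite('pics/c3.png',cv2.resize(d['image'][180:480,150:450],None,fx=2,fy=2)[:,:,::-1])
E
```

```text
[0.42301847 0.38915298 0.26575987] [ 2.55660561e-01  9.66766376e-01 -6.16473454e-04 -2.69340096e-04] [ 0.01681048  0.11064386 -4.403578  ] [-0.53  0.41 -0.39  1.7   0.17  1.07  0.08] 0.047282007155814196
tool x heading 150.37452526344163
```

View pics/c3.png

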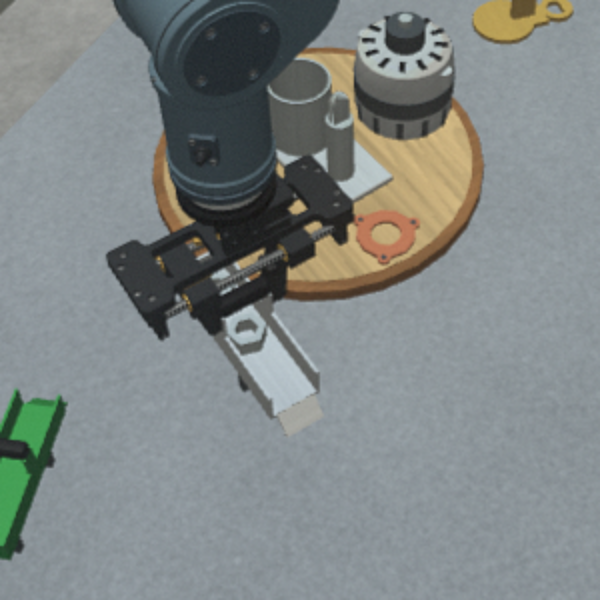

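Call:
play_rows:
  travel:
    - [-0.6,-0.35,0]
    - [-1.25,-0.7,0]
    - [-1.9,-1.1,0]
    - [-2.5,-1.45,0]
    - [-2.5,-1.45,0]
  turn: [0,0,0,0,0]
  grip: [-1,-1,-1,-1,-1]

```text
t: 6.18
position: [0.4751, 0.3014, 0.2657]
orientation: [0.253, 0.967, -0.0, -0.0]
force: [-0.0, -0.6, -4.2]
opening: 0.048
```

Call:
play_rows:
  travel:
    - [-2.5,-1.45,0]
    - [-2.5,-1.45,0]
    - [-2.5,-1.45,0]
    - [-2.5,-1.45,0]
    - [-2.5,-1.45,0]
  turn: [0,0,0,0,0]
  grip: [-1,-1,-1,-1,-1]

```text
t: 6.6
position: [0.5484, 0.1759, 0.2658]
orientation: [0.254, 0.967, -0.0, -0.0]
force: [0.7, 0.2, -4.3]
opening: 0.0479
```

Call:
play_rows:
  travel:
    - [-2.5,-1.45,0]
    - [-2.5,-1.45,0]
    - [-2.5,-1.45,0]
    - [-2.5,-1.45,0]
    - [-2.5,-1.45,0]
  turn: [0,0,0,0,0]
  grip: [-1,-1,-1,-1,-1]

```text
t: 7.02
position: [0.6213, 0.0512, 0.2656]
orientation: [0.254, 0.967, -0.0, -0.0]
force: [-0.6, 1.2, -3.6]
opening: 0.0476
```

Call:
play_rows:
  travel:
    - [-2.5,-1.45,0]
    - [-2.5,-1.45,0]
    - [-2.2,-1.3,0]
    - [-1.5,-0.9,0]
    - [-0.9,-0.5,0]
  turn: [0,0,0,0,0]
  grip: [-1,-1,-1,-1,-1]

```text
t: 7.43
position: [0.6774, -0.0469, 0.2652]
orientation: [0.256, 0.967, -0.001, -0.0]
force: [-1.1, 0.1, -3.7]
opening: 0.0475
```

Call:
play_rows:
  travel:
    - [0,0,0]
    - [0,0,0]
    - [0,0,0]
  turn: [0,0,0]
  grip: [-1,-1,-1]

```text
t: 7.68
position: [0.6765, -0.0406, 0.2657]
orientation: [0.253, 0.967, 0.001, -0.001]
force: [0.6, 0.2, -3.0]
opening: 0.0477
```

```bash
cat > w.py <<'E'
from h import *
import sys
d=snap('wrist',sys.argv[1]); W,P=wcloud(d); z=W[...,2]; s=d['s']
R=Ro.from_quat(s['orientation']).as_matrix(); print(s['position'].round(4),'head',np.degrees(np.arctan2(R[1,0],R[0,0])).round(2),s['q'].round(2),s['force'].round(1))
from scipy.optimize import least_squares
g=np.array([.585,.007]); m=(z>.126)&(z<.142)&(np.hypot(W[...,0]-g[0],W[...,1]-g[1])<.045); q=W[m][:,:2]
f=lambda c:np.maximum(0,np.abs(np.hypot(*(q-c).T)-.037)-.002)
r=least_squares(f,g,loss='soft_l1',f_scale=.002); print('rim',m.sum(),r.x.round(4),np.median(W[m][:,2]))
m=(z>.168)&(z<.176)&(np.hypot(W[...,0]-.516,W[...,1]-.042)<.03); q=W[m]; print('shaft top',m.sum(),q.mean(0),cv2.minEnclosingCircle(q[:,:2].astype(np.float32)))
E
python3 w.py w2.png
```

```text
[ 0.6765 -0.0406  0.2657] head 150.65 [ 0.14  0.57 -0.22  1.42  0.13  1.17  0.96] [ 0.6  0.2 -3. ]
rim 1322 [0.5868 0.0065] 0.13512691636470103
shaft top 0 [nan nan nan] ((0.0, 0.0), 0.0)w.py:9: RuntimeWarning: Mean of empty slice.
  m=(z>.168)&(z<.176)&(np.hypot(W[...,0]-.516,W[...,1]-.042)<.03); q=W[m]; print('shaft top',m.sum(),q.mean(0),cv2.minEnclosingCircle(q[:,:2].astype(np.float32)))
  ret = um.true_divide(
```

View pics/w2.png

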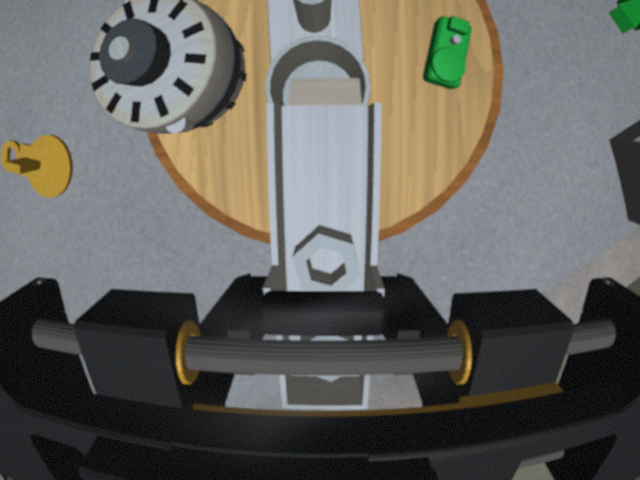

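Call:
play_rows:
  travel:
    - [-0.3,-0.3,0.5]
    - [-0.2,0,1]
    - [0,0,1.5]
    - [0,0,1.5]
    - [0,0,1.5]
  turn: [0,0,0,0,0]
  grip: [-1,-1,-1,-1,-1]

```text
t: 8.15
position: [0.6796, -0.0476, 0.2041]
orientation: [0.254, 0.967, -0.0, -0.0]
force: [0.5, 0.4, -3.7]
opening: 0.0477
```

Call:
play_rows:
  travel:
    - [0,0,1.2]
    - [0,0,0.8]
    - [0,0,0.4]
    - [0,0,0]
    - [0,0,0]
  turn: [0,0,0,0,0]
  grip: [-1,-1,-1,-1,-1]

```text
t: 8.57
position: [0.6803, -0.0477, 0.1821]
orientation: [0.255, 0.967, 0.0, 0.0]
force: [-0.5, -0.1, -3.7]
opening: 0.0473
```

```bash
python3 w.py w3.png 2>/dev/null; python3 - <<'E'
from h import *
d=snap('scene'); cv2.imwrite('pics/c4.png',cv2.resize(d['image'][130:310,230:430],None,fx=3,fy=3)[:,:,::-1])
E
```

```text
[ 0.6803 -0.0477  0.1821] head 150.5 [ 0.14  0.66 -0.21  1.48  0.15  1.02  0.95] [-0.5 -0.1 -3.7]
rim 4161 [0.5754 0.0128] 0.13514466995371566
shaft top 0 [nan nan nan] ((0.0, 0.0), 0.0)
```

View pics/c4.png

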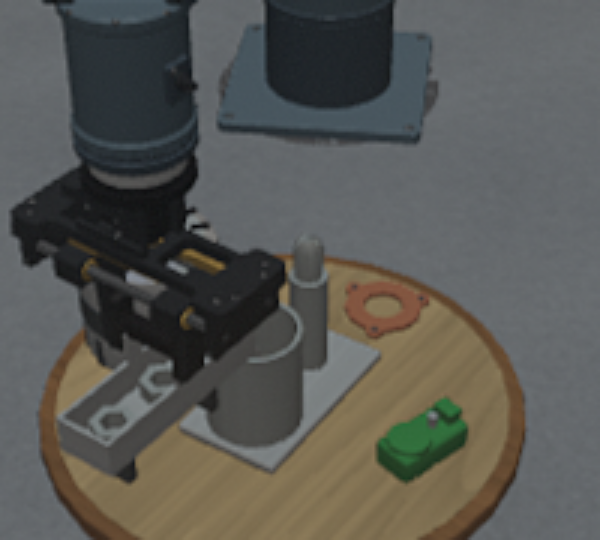

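Call:
play_rows:
  travel:
    - [0.5,0,0]
    - [1,0,0]
    - [1,0,0]
    - [0.5,0,0]
    - [0,0,0]
  turn: [0,0,0,0,0]
  grip: [-1,-1,-1,-1,-1]
  grip_force: 25

```text
t: 9.08
position: [0.6531, -0.0319, 0.1823]
orientation: [0.254, 0.967, 0.0, -0.0]
force: [-0.0, 0.5, -3.6]
opening: 0.0478
```

Call:
play_rows:
  travel:
    - [0.5,0,0]
    - [0.5,0,-0.1]
    - [0.5,0,-0.1]
    - [0.5,0,-0.1]
    - [0,0,0]
  turn: [0,0,0,0,0]
  grip: [-1,-1,-1,-1,-1]

```text
t: 9.5
position: [0.6389, -0.024, 0.187]
orientation: [0.255, 0.967, 0.0, 0.004]
force: [5.4, -2.2, 0.8]
opening: 0.048
```

```bash
cat > t.py <<'E'
from h import *
d=snap('wrist'); W,P=wcloud(d); s=d['s']; print(s['t'],s['position'].round(4),s['force'].round(1),s['ft_torque'].round(2))
M=np.array([.586,.0068]);u=np.array([-.8716,.4902]); e=s['position'][:2]-M; print('s,lat',(e@u).round(4),(e@[.4902,.8716]).round(4))
# profile ahead of bar, relative to bar centre (z up)
for lat in((-.005,.005),(.0215,.0238),(-.0238,-.0215)):
    X=P[...,0];Y=P[...,1];Z=-.0187-P[...,2]
    m=(Y>lat[0])&(Y<lat[1])
    print(lat,[(x,round(float(np.nanmedian(Z[m&(abs(X-x/1e3)<.003)]))*1e3) if (m&(abs(X-x/1e3)<.003)).any() else None) for x in range(10,110,10)])
E
python3 t.py 2>/dev/null
```

```text
9.5 [ 0.6389 -0.024   0.187 ] [ 5.4 -2.2  0.8] [-0.54 -1.24  0.05]
s,lat -0.0612 -0.0009
(-0.005, 0.005) [(10, -3), (20, 82), (30, -63), (40, -65), (50, -67), (60, -69), (70, 127), (80, -85), (90, -155), (100, -70)]
(0.0215, 0.0238) [(10, -15), (20, 83), (30, -46), (40, -45), (50, -47), (60, -49), (70, -48), (80, None), (90, -87), (100, None)]
(-0.0238, -0.0215) [(10, 1), (20, 83), (30, -36), (40, -38), (50, -40), (60, -42), (70, -44), (80, -156), (90, -75), (100, None)]
```

Call:
play_rows:
  travel:
    - [0.5,0,0]
    - [0.5,0,0]
    - [0.5,0,0]
    - [0.5,0,0]
    - [0,0,0]
  turn: [0,0,0,0,0]
  grip: [-1,-1,-1,-1,-1]

```text
t: 9.97
position: [0.6239, -0.0156, 0.1891]
orientation: [0.255, 0.967, 0.0, 0.006]
force: [5.6, -6.5, 10.0]
opening: 0.048
```

```bash
python3 t.py 2>/dev/null
```

```text
9.9667 [ 0.6239 -0.0156  0.1891] [ 5.6 -6.5 10. ] [-1.26 -1.49  0.03]
s,lat -0.044 -0.0009
(-0.005, 0.005) [(10, 4), (20, 82), (30, -75), (40, -80), (50, -84), (60, -157), (70, 127), (80, -72), (90, -161), (100, -161)]
(0.0215, 0.0238) [(10, -36), (20, 83), (30, -52), (40, -56), (50, -61), (60, -61), (70, -114), (80, None), (90, -161), (100, -161)]
(-0.0238, -0.0215) [(10, 3), (20, 83), (30, -46), (40, -50), (50, -56), (60, -61), (70, -93), (80, None), (90, -161), (100, -161)]
```

Call:
play_rows:
  travel:
    - [0,0,-0.3]
    - [0.5,0,-0.1]
    - [0.5,0,-0.1]
    - [0.5,0,0]
    - [0,0,0]
  turn: [0,0,0,0,0]
  grip: [-1,-1,-1,-1,-1]

```text
t: 10.43
position: [0.6073, -0.0065, 0.1912]
orientation: [0.255, 0.967, 0.0, 0.002]
force: [2.9, -2.2, 3.6]
opening: 0.0477
```

```bash
python3 t.py 2>/dev/null
```

```text
10.4333 [ 0.6073 -0.0065  0.1912] [ 2.9 -2.2  3.6] [-0.6  -0.79  0.02]
s,lat -0.0251 -0.0012
(-0.005, 0.005) [(10, 2), (20, 82), (30, -105), (40, -160), (50, -160), (60, -74), (70, 127), (80, -164), (90, -98), (100, -38)]
(0.0215, 0.0238) [(10, -44), (20, 83), (30, -75), (40, -73), (50, -160), (60, -164), (70, -164), (80, -164), (90, -164), (100, -164)]
(-0.0238, -0.0215) [(10, 3), (20, 82), (30, -63), (40, -72), (50, -75), (60, -164), (70, -164), (80, -164), (90, -164), (100, -164)]
```

Call:
play_rows:
  travel:
    - [0.5,0,0.05]
    - [0.5,0,0.1]
    - [0.4,0,0.1]
    - [0,0,0]
    - [0,0,0]
  turn: [0,0,0,0,0]
  grip: [-1,-1,-1,-1,-1]

```text
t: 10.9
position: [0.5931, 0.0017, 0.1875]
orientation: [0.254, 0.967, 0.0, -0.0]
force: [0.1, -1.0, 6.4]
opening: 0.0479
```

```bash
python3 t.py 2>/dev/null;  python3 - <<'E'
from h import *
d=snap('scene'); c=cv2.resize(d['image'][170:310,250:390],None,fx=4,fy=4)[:,:,::-1]
d=snap('wrist'); cv2.imwrite('pics/c5.png',np.hstack([c[:480,:400],d['image'][:,120:520,::-1]]))
E
```

```text
10.9 [0.5931 0.0017 0.1875] [ 0.1 -1.   6.4] [-0.36 -0.1   0.05]
s,lat -0.0087 -0.001
(-0.005, 0.005) [(10, 2), (20, 82), (30, -118), (40, -71), (50, -144), (60, -160), (70, 127), (80, -39), (90, -35), (100, -71)]
(0.0215, 0.0238) [(10, -55), (20, 84), (30, -82), (40, -88), (50, -160), (60, -161), (70, -161), (80, -161), (90, -161), (100, -161)]
(-0.0238, -0.0215) [(10, 2), (20, 82), (30, -81), (40, -112), (50, -161), (60, -160), (70, -161), (80, -161), (90, None), (100, None)]
```

View pics/c5.png

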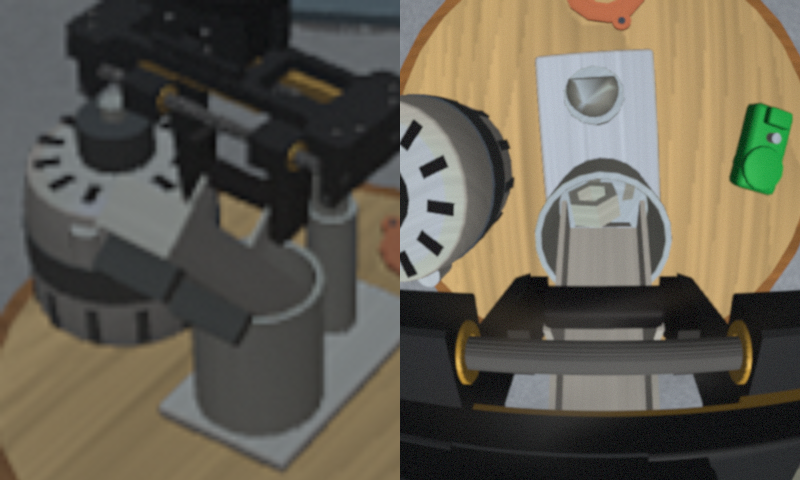

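Call:
play_rows:
  travel:
    - [0,0,0]
    - [0,0,-0.4]
    - [-0.4,0,-0.7]
    - [-0.6,0,-0.8]
    - [-0.6,0,-0.9]
  turn: [0,0,0,0,0]
  grip: [-1,-1,-1,-1,-1]
  grip_force: 40

```text
t: 11.47
position: [0.6072, -0.0067, 0.2153]
orientation: [0.254, 0.967, -0.0, -0.001]
force: [1.9, 0.2, -2.1]
opening: 0.0475
```

Call:
play_rows:
  travel:
    - [-0.6,0,-0.9]
    - [-0.6,0,-0.9]
    - [-0.6,0,-0.9]
    - [-0.6,0,-0.9]
    - [-0.6,0,-0.9]
  turn: [0,0,0,0,0]
  grip: [-1,-1,-1,-1,-1]

```text
t: 11.88
position: [0.6346, -0.0222, 0.2614]
orientation: [0.255, 0.967, -0.0, 0.0]
force: [0.3, 0.6, -2.5]
opening: 0.0476
```

```bash
python3 t.py 2>/dev/null;  python3 - <<'E'
from h import *
d=snap('scene'); c=cv2.resize(d['image'][150:290,260:400],None,fx=4,fy=4)[:,:,::-1]
d=snap('wrist'); cv2.imwrite('pics/c6.png',np.hstack([c[:480,:400],d['image'][:,120:520,::-1]]))
E
```

```text
11.8833 [ 0.6346 -0.0222  0.2614] [ 0.3  0.6 -2.5] [ 0.12 -0.01 -0.  ]
s,lat -0.0566 -0.0014
(-0.005, 0.005) [(10, 1), (20, 82), (30, -230), (40, -230), (50, -229), (60, -230), (70, 127), (80, -201), (90, -171), (100, None)]
(0.0215, 0.0238) [(10, -27), (20, 84), (30, -149), (40, -231), (50, -230), (60, -230), (70, -214), (80, -210), (90, -145), (100, -234)]
(-0.0238, -0.0215) [(10, 3), (20, 82), (30, -153), (40, -214), (50, -230), (60, -218), (70, -230), (80, -198), (90, -144), (100, -234)]
```

View pics/c6.png

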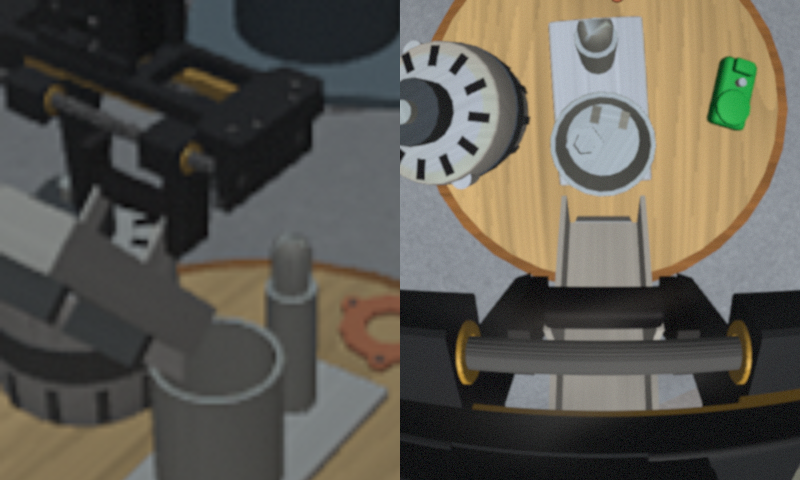

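```bash
python3 - <<'E'
from h import *
d=np.load('scene.npy',allow_pickle=True).item(); P=cloud(d)
for c in((.65,-.30),(.66,-.32),(.68,-.30)):
    r=np.hypot(P[...,0]-c[0],P[...,1]-c[1]); m=(P[...,2]>.012)&(d['depth']>0); print(c,'px',proj(d,[*c,0]),'nearest',r[m].min())
# cover heading + details
for n in('side','scene'):
    d=np.load(n+'.npy',allow_pickle=True).item();P=cloud(d);I=d['image'].astype(int);z=P[...,2]
    m=(I[...,0]-I[...,2]>40)&(z>.004)&(z<.012)&(np.hypot(P[...,0]-.43,P[...,1]+.355)<.11); q=P[m][:,:2]
    c,e,V=cv2.PCACompute2(q.astype(np.float32),None); print(n,c,np.degrees(np.arctan2(V[0,1],V[0,0])))
    t=(q-c)@V[0]; w=(q-c)@V[1]; print(t.min(),t.max(),[np.ptp(w[abs(t-x)<.006]).round(3) for x in(-.06,-.04,-.02,0,.02,.04,.06) if (abs(t-x)<.006).any()])
E
```

```text
(0.65, -0.3) px [186.36816239 289.4479079 ] nearest 0.14066626409770797
(0.66, -0.32) px [177.03685305 291.6613523 ] nearest 0.13548994797443037
(0.68, -0.3) px [182.11636731 298.39418214] nearest 0.12084997508578722Traceback (most recent call last):
  File "<stdin>", line 9, in <module>
IndexError: index 1 is out of bounds for axis 1 with size 1
```

Call:
play_rows:
  travel:
    - [-1,0,-1]
    - [-1.5,0,-1.5]
    - [-1.5,0,-1.5]
    - [-1.5,0,-1.5]
    - [-0.5,0,-0.5]
  turn: [0,0,0,0,0]
  grip: [-1,-1,-1,-1,-1]

```text
t: 12.45
position: [0.6878, -0.0524, 0.3218]
orientation: [0.255, 0.967, 0.0, 0.001]
force: [-0.3, -1.0, -2.1]
opening: 0.0477
```

Call:
play_rows:
  travel:
    - [-0.5,-1.2,0]
    - [-1,-2.6,0]
    - [-1,-2.6,0]
    - [-1,-2.6,0]
    - [-1,-2.6,0]
  turn: [0,0,0,0,0]
  grip: [-1,-1,-1,-1,-1]

```text
t: 12.87
position: [0.6661, -0.1756, 0.3185]
orientation: [0.254, 0.967, -0.0, -0.002]
force: [0.9, -0.0, -2.5]
opening: 0.0476
```

Call:
play_rows:
  travel:
    - [-1,-2.6,0]
    - [-1,-2.6,0]
    - [-1,-2.6,0]
    - [-1,-2.6,0]
    - [-0.4,-1.4,0]
  turn: [0,0,0,0,0]
  grip: [-1,-1,-1,-1,-1]

```text
t: 13.28
position: [0.6453, -0.3033, 0.3184]
orientation: [0.257, 0.967, -0.001, -0.002]
force: [-0.2, -0.7, -1.8]
opening: 0.0479
```

Call:
play_rows:
  travel:
    - [0,0,1]
    - [0,0,2]
    - [0,0,3]
    - [0,0,3]
    - [0,0,3]
  turn: [0,0,0,0,0]
  grip: [-1,-1,-1,-1,-1]

```text
t: 13.7
position: [0.6479, -0.296, 0.198]
orientation: [0.254, 0.967, 0.001, -0.001]
force: [-0.4, -0.7, -2.5]
opening: 0.0476
```

Call:
play_rows:
  travel:
    - [0,0,3]
    - [0,0,2]
    - [0,0,1.5]
    - [0,0,0]
    - [0,0,0]
  turn: [0,0,0,0,0]
  grip: [-1,-1,-1,-1,-1]
  grip_force: 8

```text
t: 14.12
position: [0.6481, -0.2974, 0.1347]
orientation: [0.254, 0.967, 0.0, -0.001]
force: [-0.4, -0.2, -3.0]
opening: 0.0482
```

```bash
cat >t2.py <<'E'
from h import *
d=snap('wrist','wx.png'); W,P=wcloud(d); s=d['s']; print(s['t'],s['position'].round(4),s['force'].round(1),s['q'].round(2),s['opening'])
X=P[...,0];Y=P[...,1];Z=-.0187-P[...,2]
for l in(-.0226,.0,.0226):
    m=(abs(Y-l)<.0015); print([(x,round(float(np.nanmedian(Z[m&(abs(X-x/1e3)<.003)]))*1e3) if (m&(abs(X-x/1e3)<.003)).any() else None) for x in(25,30,35,40,50,60,70,80,90,100,120)])
E
python3 t2.py
```

```text
14.1167 [ 0.6481 -0.2974  0.1347] [-0.4 -0.2 -3. ] [ 0.47  0.76 -0.16  1.41  0.13  0.98  1.33] 0.04823824934226911
[(25, 80), (30, -46), (35, -49), (40, -51), (50, -57), (60, -153), (70, -154), (80, -153), (90, -153), (100, -153), (120, -153)]
[(25, 80), (30, -76), (35, -79), (40, -81), (50, -86), (60, -153), (70, 127), (80, -154), (90, -153), (100, -154), (120, -153)]
[(25, 80), (30, -54), (35, -59), (40, -61), (50, -64), (60, -109), (70, -153), (80, -153), (90, -153), (100, -154), (120, -153)]
```

Call:
play_rows:
  travel:
    - [0,0,1]
    - [0,0,1]
    - [0,0,1]
    - [0,0,1]
    - [0,0,1]
  turn: [0,0,0,0,0]
  grip: [-1,-1,-1,-1,-1]

```text
t: 14.58
position: [0.6486, -0.2989, 0.0844]
orientation: [0.255, 0.967, -0.0, 0.0]
force: [2.2, -1.2, 3.0]
opening: 0.0481
```

Call:
play_rows:
  travel:
    - [0,0,1]
    - [0,0,0.7]
    - [0,0,0.5]
    - [0,0,0]
    - [0,0,0]
  turn: [0,0,0,0,0]
  grip: [-1,-1,-1,-1,-1]

```text
t: 15.0
position: [0.6479, -0.2985, 0.0627]
orientation: [0.255, 0.967, 0.0, -0.001]
force: [0.2, -0.9, -3.1]
opening: 0.0478
```

```bash
python3 t2.py
```

```text
15.0 [ 0.6479 -0.2985  0.0627] [ 0.2 -0.9 -3.1] [ 0.46  0.85 -0.15  1.44  0.15  0.87  1.32] 0.047822389297255186
[(25, 80), (30, -31), (35, -32), (40, -32), (50, -33), (60, -34), (70, -34), (80, -82), (90, -81), (100, -81), (120, -82)]
[(25, 80), (30, -58), (35, -59), (40, -59), (50, -60), (60, -60), (70, 127), (80, -70), (90, -82), (100, -81), (120, -82)]
[(25, 80), (30, -39), (35, -42), (40, -43), (50, -41), (60, -42), (70, -44), (80, -81), (90, -82), (100, -82), (120, -81)]
```

Call:
play_rows:
  travel:
    - [0,0,0.2]
    - [0,0,0]
    - [0,0,0]
    - [0,0,0]
    - [0,0,0]
  turn: [0,0,0,0,0]
  grip: [-1,-0.5,0.3,1,1]

```text
t: 15.47
position: [0.648, -0.2984, 0.0611]
orientation: [0.255, 0.967, 0.0, -0.0]
force: [0.4, -0.9, 0.2]
opening: 0.0655
```

Call:
play_rows:
  travel:
    - [0,0,0]
    - [0,0,-1]
    - [0,0,-3]
    - [0,0,-4]
    - [0,0,-4]
  turn: [0,0,0,0,0]
  grip: [1,1,1,1,1]

```text
t: 15.88
position: [0.6475, -0.2983, 0.1824]
orientation: [0.255, 0.967, 0.0, -0.001]
force: [0.7, -0.2, -0.5]
opening: 0.0884
```

Call:
play_rows:
  travel:
    - [0,0,0]
    - [0,0,0]
    - [0,0,0]
    - [0,0,0]
    - [0,0,0]
  turn: [-6.6,-6.6,-6.6,-6.6,-6.6]
  grip: [1,1,1,1,1]

```text
t: 16.3
position: [0.6483, -0.2987, 0.1822]
orientation: [-0.033, 0.999, -0.0, 0.0]
force: [-0.5, 0.1, 0.4]
opening: 0.0881
```

Call:
play_rows:
  travel:
    - [0,0,0]
    - [0,0,0]
    - [0,0,0]
    - [0,0,0]
    - [0,0,0]
  turn: [-6.6,-6.6,-6.6,-6.6,0]
  grip: [1,1,1,1,1]

```text
t: 16.72
position: [0.6482, -0.299, 0.1819]
orientation: [-0.26, 0.966, -0.0, 0.0]
force: [-1.0, -0.4, 0.7]
opening: 0.0884
```

Call:
play_rows:
  travel:
    - [2.5,0.6,0]
    - [3.5,0.9,0]
    - [3.5,0.9,0]
    - [3.5,0.9,0]
    - [3.5,0.9,0]
  turn: [0,0,0,0,0]
  grip: [1,1,1,1,1]

```text
t: 17.13
position: [0.4826, -0.3448, 0.1817]
orientation: [-0.256, 0.967, -0.0, 0.0]
force: [0.3, -1.7, -0.2]
opening: 0.0881
```

Call:
play_rows:
  travel:
    - [2.5,0.7,0]
    - [0.5,0.1,0]
    - [0,0,0]
    - [0,0,0]
    - [0,0,0]
  turn: [0,0,0,0,0]
  grip: [1,1,1,1,1]

```text
t: 17.55
position: [0.4563, -0.3517, 0.1817]
orientation: [-0.258, 0.966, -0.0, 0.001]
force: [0.2, 0.6, 1.1]
opening: 0.0878
```

```bash
cat >c.py <<'E'
from h import *
d=snap('wrist','w7.png'); W,P=wcloud(d); I=d['image'].astype(int); s=d['s']; z=W[...,2]
R=Ro.from_quat(s['orientation']).as_matrix(); print(s['position'].round(4),'head',np.degrees(np.arctan2(R[1,0],R[0,0])).round(2),s['q'].round(2),s['force'].round(1))
br=(I[...,0]-I[...,2]>35)&(np.hypot(W[...,0]-.435,W[...,1]+.355)<.12)
m=br&(z>.003)&(z<.014); q=W[m][:,:2]; r=cv2.minAreaRect(q.astype(np.float32)); print('plate',m.sum(),r)
m=br&(z>.046)&(z<.06); t=W[m]; print('tab',m.sum(),t.mean(0).round(4),cv2.minAreaRect(t[:,:2].astype(np.float32)))
# tool frame
m=br&(z>.003)&(z<.06); q=P[m]; print('tool-frame extents',q.min(0).round(4),q.max(0).round(4)); m=br&(z>.046)&(z<.06);print(np.median(P[m],0).round(4))
E
python3 c.py
```

```text
[ 0.4563 -0.3517  0.1817] head -150.06 [ 0.9   0.52 -0.43  1.77  0.26  0.91  2.45] [0.2 0.6 1.1]
plate 8753 ((0.43256598711013794, -0.3545762300491333), (0.14199696481227875, 0.08420595526695251), 31.282621383666992)
tab 704 [ 0.4369 -0.3596  0.0528] ((0.4372323751449585, -0.3593226969242096), (0.03417781740427017, 0.012590759433805943), 46.143062591552734)
tool-frame extents [-0.0487 -0.0338  0.1267] [0.0928 0.0524 0.1784]
[0.021  0.0026 0.1287]
```

```bash
cat >>c.py <<'E'
from scipy.optimize import least_squares
m=br&(z>.003)&(z<.0125); q=W[m][:,:2]
def boundary(q,c0):  # outline points per bearing
    return None
msk=(br&(z>.003)&(z<.06)).astype(np.uint8)
cs,h=cv2.findContours(msk,cv2.RETR_CCOMP,cv2.CHAIN_APPROX_NONE)
big=max(range(len(cs)),key=lambda i:len(cs[i])); o=cs[big][:,0]
# rays of all outline px onto plate top z=.008
def wray(u,v,zz):
    K=d['K'];x=(u-K[0,2])/K[0,0];y=(v-K[1,2])/K[1,1];th=np.hypot(x,y);r=np.array([x/th*np.sin(th),y/th*np.sin(th),np.cos(th)])
    M=d['mount'];a=R@(M[:3,:3]@r);c=R@M[:3,3]+s['position'];return (c+a*(zz-c[2])/a[2])[:2]
O=np.array([wray(u,v,.006) for u,v in o])
holes=[i for i in range(len(cs)) if h[0][i][3]>=0 and len(cs[i])>15]
for i in holes: H=np.array([wray(u,v,.006) for u,v in cs[i][:,0]]); print('hole',len(H),H.mean(0),cv2.minEnclosingCircle(H.astype(np.float32)))
g=np.array([.455,-.34]); 
for _ in range(6):
    k=abs(np.hypot(*(O-g).T)-.043)<.008 if _ else np.hypot(*(O-g).T)<.06
    g=least_squares(lambda c:np.hypot(*(O[k]-c).T)-.043,g,loss='soft_l1',f_scale=.001).x
print('disc',g,k.sum())
E
python3 c.py
```

```text
[ 0.4562 -0.3516  0.1815] head -150.03 [ 0.9   0.52 -0.43  1.77  0.26  0.91  2.45] [ 0.2  0.5 -0.4]
plate 8770 ((0.43246084451675415, -0.3546450734138489), (0.14160923659801483, 0.08473123610019684), 30.90345573425293)
tab 705 [ 0.4368 -0.3597  0.0528] ((0.4372606873512268, -0.3595067262649536), (0.03447850048542023, 0.012560329400002956), 45.311973571777344)
tool-frame extents [-0.0485 -0.0339  0.1266] [0.0928 0.0522 0.1783]
[0.021  0.0026 0.1285]
hole 90 [ 0.4019233  -0.39508595] ((0.4010069668292999, -0.3959694504737854), 0.014679734595119953)
disc [ 0.45699303 -0.33970218] 243
```

View pics/w7.png

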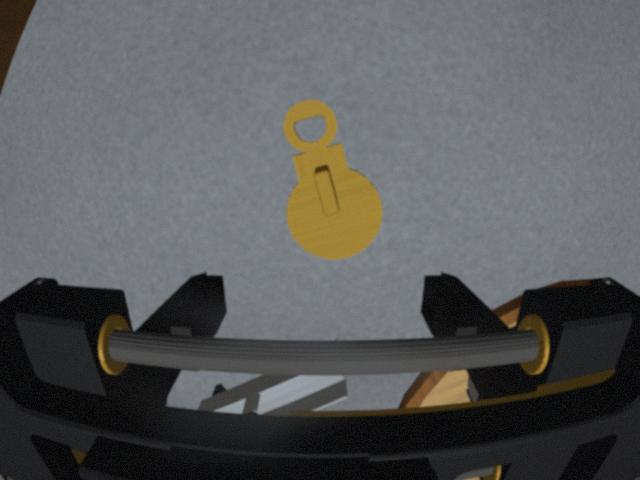

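Call:
play_rows:
  travel:
    - [0,0,0]
    - [0,0,0]
    - [0,0,0]
    - [0,0,0]
    - [0,0,0]
  turn: [7.1,7.1,7.1,7.1,7.1]
  grip: [1,1,1,1,1]

```text
t: 18.07
position: [0.4555, -0.3517, 0.1811]
orientation: [0.051, 0.999, 0.0, 0.0]
force: [-0.7, 0.3, -0.1]
opening: 0.088
```

Call:
play_rows:
  travel:
    - [0,0,0]
    - [0,0,0]
    - [0,0,0]
    - [0,0,0]
    - [0,0,0]
  turn: [7.1,7.1,7.1,7.1,7.1]
  grip: [1,1,1,1,1]

```text
t: 18.48
position: [0.4555, -0.3517, 0.1811]
orientation: [0.353, 0.936, 0.0, 0.0]
force: [-0.4, 0.1, -0.3]
opening: 0.0879
```

Call:
play_rows:
  travel:
    - [0,0,0]
    - [0,0,0]
    - [0,0,0]
    - [0,0,0]
    - [0,0,0]
  turn: [7.1,7.1,7.1,7.1,7.1]
  grip: [1,1,1,1,1]

```text
t: 18.9
position: [0.4556, -0.3517, 0.1811]
orientation: [0.622, 0.783, 0.0, 0.0]
force: [0.2, -1.0, 0.4]
opening: 0.088
```

Call:
play_rows:
  travel:
    - [0,0,0]
    - [0,0,0]
    - [0,0,0]
    - [0,0,0]
    - [0,0,0]
  turn: [7.1,7.1,7.1,7.1,7.1]
  grip: [1,1,1,1,1]

```text
t: 19.32
position: [0.4556, -0.3516, 0.1811]
orientation: [0.831, 0.557, 0.0, -0.0]
force: [0.4, 0.1, 0.3]
opening: 0.0881
```

Call:
play_rows:
  travel:
    - [0,0,0]
    - [0,0,0]
    - [0,0,0]
    - [0,0,0]
    - [-1.9,-0.8,0]
  turn: [7.1,7.1,7.1,1.4,0]
  grip: [0.2,0.2,0.2,0.2,0.2]

```text
t: 19.73
position: [0.44, -0.3574, 0.1811]
orientation: [0.922, 0.388, 0.001, 0.0]
force: [0.0, 0.2, 0.1]
opening: 0.0568
```

Call:
play_rows:
  travel:
    - [0,0,0]
    - [0,0,0]
    - [0,0,0]
  turn: [0,0,0]
  grip: [0.2,0.2,0.2]

```text
t: 19.98
position: [0.4363, -0.3599, 0.1813]
orientation: [0.923, 0.385, 0.0, 0.0]
force: [-0.5, -0.6, -0.7]
opening: 0.0529
```

```bash
python3 c.py
```

```text
[ 0.4363 -0.3599  0.1813] head 45.3 [ 0.42  0.47  0.25  1.83 -0.15  0.86 -0.04] [-0.5 -0.6 -0.7]
plate 8946 ((0.4426003694534302, -0.3645429015159607), (0.1431713104248047, 0.08510099351406097), 59.33797836303711)
tab 661 [ 0.4385 -0.3583  0.0528] ((0.438149631023407, -0.35909518599510193), (0.03332675248384476, 0.011456516571342945), 45.1358757019043)
tool-frame extents [-0.0736 -0.0415  0.1262] [0.0715 0.0433 0.178 ]
[0.0029 0.0004 0.1284]
hole 84 [ 0.40187308 -0.39477335] ((0.4013649523258209, -0.395884245634079), 0.014406085945665836)
disc [ 0.45680954 -0.33990804] 253
```

Call:
play_rows:
  travel:
    - [0.15,0,3]
    - [0,0,4]
    - [0,0,4]
    - [0,0,3]
    - [0,0,1.4]
  turn: [0,0,0,0,0]
  grip: [0.2,0.2,0.2,0.2,0.2]
  grip_force: 50

```text
t: 20.45
position: [0.4354, -0.357, 0.0232]
orientation: [0.923, 0.385, -0.001, -0.002]
force: [-0.2, 0.5, -0.4]
opening: 0.053
```

Call:
play_rows:
  travel:
    - [0,0,1]
    - [0,0,0]
    - [0,0,0]
    - [0,0,0]
    - [0,0,0]
  turn: [0,0,0,0,0]
  grip: [0.2,0.2,-1,-1,-1]

```text
t: 20.87
position: [0.4374, -0.36, 0.0187]
orientation: [0.923, 0.384, 0.001, 0.001]
force: [0.3, -0.1, -0.4]
opening: 0.0349
```

Call:
play_rows:
  travel:
    - [0,0,0]
    - [0,0,0]
    - [0,0,0]
    - [0,0,0]
    - [0,0,0]
  turn: [0,0,0,0,0]
  grip: [-1,-1,-1,-1,-1]

```text
t: 21.28
position: [0.4367, -0.3596, 0.0177]
orientation: [0.923, 0.384, 0.0, 0.0]
force: [0.1, 0.9, 3.9]
opening: 0.0116
```

```bash
python3 - <<'E'
from h import *
s=arm.sense();R=Ro.from_quat(s['orientation']).as_matrix();print(s['position'],np.degrees(np.arctan2(R[1,0],R[0,0])),s['opening'],s['force'],s['t'])
E
```

```text
[ 0.43671735 -0.3596243   0.01769919] 45.196612719571135 0.011618572630237451 [0.08568578 0.94592353 3.85266729] 21.2833
```

Call:
play_rows:
  travel:
    - [0,0,-0.5]
    - [0,0,-1]
    - [0,0,-2]
    - [0,0,-3]
    - [0,0,-3]
  turn: [0,0,0,0,0]
  grip: [-1,-1,-1,-1,-1]

```text
t: 21.7
position: [0.4352, -0.3585, 0.1129]
orientation: [0.923, 0.384, -0.001, -0.001]
force: [0.5, -0.2, -2.1]
opening: 0.0114
```

Call:
play_rows:
  travel:
    - [0,0,-3]
    - [0,0,-3]
    - [0,0,-3]
    - [0,0,-2]
    - [0,0,-1]
  turn: [0,0,0,0,0]
  grip: [-1,-1,-1,-1,-1]

```text
t: 22.12
position: [0.4369, -0.3599, 0.2356]
orientation: [0.923, 0.384, 0.001, 0.002]
force: [0.6, 0.5, -3.9]
opening: 0.0114
```

Call:
play_rows:
  travel:
    - [0,0,0]
    - [0,0,0]
    - [0,0,0]
    - [0,0,0]
    - [0,0,0]
  turn: [4.6,7,7,7,7]
  grip: [-1,-1,-1,-1,-1]

```text
t: 22.53
position: [0.4354, -0.3586, 0.2314]
orientation: [0.994, 0.107, -0.001, -0.001]
force: [0.4, 0.1, -3.3]
opening: 0.0115
```

Call:
play_rows:
  travel:
    - [0,0,0]
    - [0,0,0]
    - [0,0,0]
    - [0,0,0]
    - [0,0,0]
  turn: [7,7,7,7,7]
  grip: [-1,-1,-1,-1,-1]

```text
t: 22.95
position: [0.4355, -0.3586, 0.2314]
orientation: [0.98, -0.197, -0.001, -0.0]
force: [-0.2, -0.1, -3.8]
opening: 0.0117
```

Call:
play_rows:
  travel:
    - [0,0,0]
    - [0,0,0]
    - [0,0,0]
    - [0,0,0]
    - [0,0,0]
  turn: [7,0,0,0,0]
  grip: [-1,-1,-1,-1,-1]

```text
t: 23.37
position: [0.4361, -0.3591, 0.232]
orientation: [0.968, -0.253, -0.0, -0.0]
force: [-0.8, 0.5, -3.9]
opening: 0.0119
```

```bash
cat >f.py <<'E'
from h import *
from scipy.optimize import least_squares
d=snap('wrist','w8.png'); W,P=wcloud(d); I=d['image'].astype(int); s=d['s']
R=Ro.from_quat(s['orientation']).as_matrix(); print(s['t'],s['position'].round(4),'head',np.degrees(np.arctan2(R[1,0],R[0,0])).round(2),s['q'].round(2),s['force'].round(1),s['opening'])
br=(I[...,0]-I[...,2]>35)&(abs(P[...,0])<.15)&(abs(P[...,1])<.08)&(P[...,2]<.05)
p=P[br]; 
top=p[(p[:,0]>.03)]; A=np.c_[top[:,:2],np.ones(len(top))]; c=np.linalg.lstsq(A,top[:,2],rcond=None)[0]; print('plane z(tool)=',c.round(4),len(top))
# outline via depth points: far boundary per bearing about disc centre guess
g=np.array([.028,0.])
for _ in range(8):
    e=p[:,:2]-g; a=np.degrees(np.arctan2(e[:,1],e[:,0])); r=np.hypot(*e.T)
    B=[]
    for k in range(-80,81,5):
        mm=(abs(a-k)<2.5)
        if mm.sum()>5: j=np.where(mm)[0]; B.append(p[j[np.argsort(r[j])[-3]],:2])
    B=np.array(B); g=least_squares(lambda c:np.hypot(*(B-c).T)-.0425,g,loss='soft_l1',f_scale=.001).x
print('disc in tool',g.round(4),len(B), np.abs(np.hypot(*(B-g).T)-.0425).mean().round(4))
E
python3 f.py
```

```text
23.3667 [ 0.4361 -0.3591  0.232 ] head -29.26 [ 0.19  0.44  0.56  1.8  -0.28  0.98 -1.22] [-0.8  0.5 -3.9] 0.011861901249046262
plane z(tool)= [-0.2621  0.0024  0.0196] 14371
disc in tool [ 0.0276 -0.0015] 33 0.0002
```

```bash
cat > g.py <<'E'
from h import *
for n in('side','scene'):
    d=snap(n); P=cloud(d); I=d['image'].astype(int); s=d['s']
    R=Ro.from_quat(s['orientation']).as_matrix(); T=(P-s['position'])@R
    m=(I[...,0]-I[...,2]>35)&(d['depth']>0)&(abs(T[...,0])<.13)&(abs(T[...,1])<.06)&(abs(T[...,2])<.06)
    q=T[m]; print(n,m.sum(),q.min(0).round(3),q.max(0).round(3))
    for x in range(-8,9,2):
        k=abs(q[:,0]-x/100)<.006
        if k.sum()>4: print(x,k.sum(),np.percentile(q[k,2],[10,50,90]).round(4),q[k,1].min().round(3),q[k,1].max().round(3))
E
python3 g.py; python3 - <<'E'
from h import *
d=snap('wrist'); I=d['image'].astype(int); m=(I[...,0]-I[...,2]>35)
v,u=np.where(m); print(u.min(),u.max(),v.min(),v.max()); print(np.percentile(d['depth'][m],[1,25,50,75,99]))
E
```

```text
side 663 [-0.081 -0.047 -0.043] [0.067 0.035 0.02 ]
-8 16 [0.0089 0.0122 0.0141] -0.014 0.01
-6 40 [0.0093 0.0125 0.0153] -0.023 0.022
-4 53 [0.009  0.0124 0.0152] -0.024 0.024
-2 124 [-0.0294  0.0008  0.0133] -0.024 0.022
0 56 [-0.0166  0.0115  0.0142] -0.041 0.035
2 47 [0.0088 0.0117 0.0139] -0.047 -0.007
4 54 [0.0091 0.0113 0.0142] -0.041 0.012
6 24 [0.0092 0.0123 0.014 ] -0.025 0.023
scene 741 [-0.076 -0.043 -0.043] [0.071 0.043 0.018]
-6 37 [0.008  0.0099 0.0124] -0.022 0.026
-4 40 [0.007  0.0087 0.0119] -0.023 0.019
-2 26 [0.008  0.0092 0.0109] -0.024 -0.001
0 39 [0.0074 0.0089 0.011 ] -0.038 0.032
2 136 [-0.0229  0.0084  0.0107] -0.043 0.043
4 91 [0.0077 0.0093 0.0112] -0.043 0.037
6 67 [0.007  0.009  0.0117] -0.036 0.028
0 639 0 479
[0.06702265 0.1552293  0.16315553 0.33567849 0.62119574]
```

Call:
play_rows:
  travel:
    - [-0.5,-0.9,0]
    - [-1,-1.7,0]
    - [-1.6,-2.6,0]
    - [-1.6,-2.6,0]
    - [-1.6,-2.6,0]
  turn: [0,0,0,0,0]
  grip: [-1,-1,-1,-1,-1]

```text
t: 23.98
position: [0.4321, -0.2359, 0.2322]
orientation: [0.967, -0.254, -0.0, -0.0]
force: [0.3, 0.4, -3.7]
opening: 0.0116
```

Call:
play_rows:
  travel:
    - [-1.6,-2.6,0]
    - [-1.6,-2.6,0]
    - [-1.6,-2.6,0]
    - [-1.6,-2.6,0]
    - [-1.6,-2.6,0]
  turn: [0,0,0,0,0]
  grip: [-1,-1,-1,-1,-1]

```text
t: 24.4
position: [0.426, -0.0832, 0.2324]
orientation: [0.967, -0.253, 0.0, -0.0]
force: [0.5, 1.7, -3.9]
opening: 0.0119
```

Call:
play_rows:
  travel:
    - [-1,-1.7,0]
    - [-0.4,-0.7,0]
    - [0,0,0]
    - [0,0,0]
    - [0,0,0]
  turn: [0,0,0,0,0]
  grip: [-1,-1,-1,-1,-1]

```text
t: 24.82
position: [0.4262, -0.0588, 0.2323]
orientation: [0.967, -0.255, 0.0, 0.0]
force: [0.7, -0.6, -3.4]
opening: 0.0116
```

```bash
cat >m.py <<'E'
from h import *
from scipy.optimize import least_squares
d=snap('wrist','w9.png'); W,P=wcloud(d); s=d['s']; z=W[...,2]; I=d['image'].astype(int)
R=Ro.from_quat(s['orientation']).as_matrix(); print(s['t'],s['position'].round(4),'head',np.degrees(np.arctan2(R[1,0],R[0,0])).round(2),s['q'].round(2),s['force'].round(1))
K=d['K']
def pw(X):
    M=d['mount'];c=M[:3,:3].T@(R.T@(np.array(X)-s['position'])-M[:3,3]);th=np.arctan2(np.hypot(*c[:2]),c[2]);return K[:2,2]+K[0,0]*th*c[:2]/np.hypot(*c[:2])
print('expected px mouth,shaft',pw([.586,.007,.136]),pw([.515,.042,.172]))
g=np.array([.586,.007]); m=(z>.128)&(z<.141)&(np.hypot(W[...,0]-g[0],W[...,1]-g[1])<.045); q=W[m][:,:2]
f=lambda c:np.maximum(0,np.abs(np.hypot(*(q-c).T)-.037)-.002)
r=least_squares(f,g,loss='soft_l1',f_scale=.001); print('rim',m.sum(),r.x.round(4),np.median(W[m][:,2]))
for lo,hi in((.129,.140),(.14,.16),(.165,.1715),(.17,.18)):
    m=(z>lo)&(z<hi)&(np.hypot(W[...,0]-.515,W[...,1]-.042)<.025); q=W[m]
    if len(q)>3: print('shaft',lo,len(q),q.mean(0).round(4),cv2.minEnclosingCircle(q[:,:2].astype(np.float32)))
m=(z>.042)&(z<.05)&(np.hypot(W[...,0]-.55,W[...,1]-.026)<.12)&(I.max(-1)-I.min(-1)<40); q=W[m][:,:2].astype(np.float32); print('base',len(q),cv2.minAreaRect(q))
c=pw([.55,.025,.15]).astype(int); print(c); x0=max(0,min(c[0]-130,340));y0=max(0,min(c[1]-120,200))
cv2.imwrite('pics/c9.png',cv2.resize(d['image'][y0:y0+260,x0:x0+300],None,fx=2.3,fy=2.3)[:,:,::-1]); print(x0,y0)
E
python3 m.py
```

```text
24.8167 [ 0.4262 -0.0588  0.2323] head -29.5 [-0.4   0.17  0.48  2.12 -0.1   0.87 -1.94] [ 0.7 -0.6 -3.4]
expected px mouth,shaft [131.29527442  86.91002195] [117.8750463  207.21747505]
rim 2335 [0.5858 0.0063] 0.13493632026023739
shaft 0.129 667 [0.5119 0.0348 0.1351] ((0.5142121911048889, 0.04144145920872688), 0.016461273655295372)
shaft 0.14 398 [0.5138 0.0316 0.1503] ((0.5152341723442078, 0.03713279590010643), 0.011472064070403576)
shaft 0.165 387 [0.5154 0.0369 0.1689] ((0.5147704482078552, 0.03933485597372055), 0.010306832380592823)
shaft 0.17 343 [0.5153 0.0403 0.1716] ((0.5144104361534119, 0.04117213189601898), 0.008569363504648209)
base 8069 ((0.5418077707290649, 0.047427788376808167), (0.19351641833782196, 0.16348916292190552), 87.55879211425781)
[125 143]
0 23
```

Call:
play_rows:
  travel:
    - [0,0,0]
    - [0.7,-1,0]
    - [1.4,-2.1,0]
    - [1.7,-2.6,0]
    - [1.7,-2.6,0]
  turn: [-3.4,0,0,0,0]
  grip: [-1,-1,-1,-1,-1]

```text
t: 25.28
position: [0.5138, -0.0068, 0.2322]
orientation: [0.974, -0.227, 0.0, -0.0]
force: [0.7, -0.5, -2.2]
opening: 0.0115
```

Call:
play_rows:
  travel:
    - [1.7,-2.6,0]
    - [1,-1.4,0]
    - [0.5,-0.6,0]
    - [0,0,0]
    - [0,0,0]
  turn: [0,0,0,0,0]
  grip: [-1,-1,-1,-1,-1]

```text
t: 25.7
position: [0.5604, 0.0192, 0.2317]
orientation: [0.974, -0.226, -0.001, 0.001]
force: [0.0, -0.7, -3.4]
opening: 0.0116
```

Call:
play_rows:
  travel:
    - [0,0,1]
    - [0,0,1]
    - [0,0,0.5]
    - [0,0,0]
    - [0,0,0]
  turn: [0,0,0,0,0]
  grip: [-1,-1,-1,-1,-1]

```text
t: 26.12
position: [0.5603, 0.0201, 0.2067]
orientation: [0.974, -0.225, -0.001, 0.0]
force: [-0.3, -0.1, -4.5]
opening: 0.0116
```

```bash
cat >e.py <<'E'
from h import *
s=arm.sense();R=Ro.from_quat(s['orientation']).as_matrix();p=s['position'];tx=R[:,0];ty=R[:,1]
b=p-.0517*tx; print(s['t'],p.round(4),'head',np.degrees(np.arctan2(R[1,0],R[0,0])).round(2),'F',s['force'].round(1),s['ft_torque'].round(2),'tilt',R[2].round(3),'underside',(p[2]-.0177).round(4))
e=np.array([.5143,.0413])-b[:2]; print('move tool x,y mm',(e@tx[:2]*1e3).round(2),(e@ty[:2]*1e3).round(2))
E
python3 e.py
```

```text
26.1167 [0.5603 0.0201 0.2067] head -26.03 F [-0.3 -0.1 -4.5] [0.11 0.11 0.02] tilt [-0.001  0.001 -1.   ] underside 0.189
move tool x,y mm 1.09 1.08
```

Call:
play_rows:
  travel:
    - [0.1,0.1,0.5]
    - [0,0,0.5]
    - [0,0,0.5]
    - [0,0,0.4]
    - [0,0,0]
  turn: [0,0,0,0,0]
  grip: [-1,-1,-1,-1,-1]

```text
t: 26.53
position: [0.5607, 0.0191, 0.1871]
orientation: [0.974, -0.225, -0.001, 0.0]
force: [-0.0, 0.1, -3.2]
opening: 0.0119
```

```bash
python3 e.py
```

```text
26.5333 [0.5607 0.0191 0.1871] head -25.99 F [-0.   0.1 -3.2] [0.07 0.18 0.04] tilt [-0.001  0.001 -1.   ] underside 0.1694
move tool x,y mm 0.23 0.36
```

Call:
play_rows:
  travel:
    - [0,0,0.4]
    - [0,0,0.4]
    - [0,0,0.2]
    - [0,0,0]
    - [0,0,0]
  turn: [0,0,0,0,0]
  grip: [-1,-1,-1,-1,-1]

```text
t: 26.95
position: [0.5613, 0.019, 0.1781]
orientation: [0.974, -0.225, -0.0, 0.0]
force: [-0.1, 0.3, -3.4]
opening: 0.0115
```

```bash
python3 e.py
```

```text
26.95 [0.5613 0.019  0.1781] head -26.0 F [-0.1  0.3 -3.4] [0.1  0.11 0.01] tilt [-0.  0. -1.] underside 0.1604
move tool x,y mm -0.35 0.57
```

Call:
play_rows:
  travel:
    - [0,0.03,0.4]
    - [0,0,0.4]
    - [0,0,0.4]
    - [0,0,0]
    - [0,0,0]
  turn: [0,0,0,0,0]
  grip: [-1,-1,-1,-1,-1]

```text
t: 27.37
position: [0.561, 0.0187, 0.1658]
orientation: [0.974, -0.225, -0.0, 0.0]
force: [-0.8, -0.3, -3.7]
opening: 0.0117
```

```bash
python3 e.py
```

```text
27.3667 [0.561  0.0187 0.1658] head -26.0 F [-0.8 -0.3 -3.7] [ 0.05  0.13 -0.02] tilt [-0.001  0.    -1.   ] underside 0.1481
move tool x,y mm -0.17 0.19
```

Free descent; underside 12 mm above the rim. Go on to contact.

Call:
play_rows:
  travel:
    - [0,0,0.4]
    - [0,0,0.4]
    - [0,0,0.3]
    - [0,0,0.1]
    - [0,0,0]
  turn: [0,0,0,0,0]
  grip: [-1,-1,-1,-1,-1]

```text
t: 27.78
position: [0.561, 0.0187, 0.1538]
orientation: [0.974, -0.225, -0.0, 0.0]
force: [-0.3, 0.3, -3.2]
opening: 0.0115
```

```bash
python3 e.py; python3 g.py
```

```text
27.7833 [0.561  0.0187 0.1538] head -26.0 F [-0.3  0.3 -3.2] [ 0.09  0.09 -0.  ] tilt [-0.001  0.    -1.   ] underside 0.1361
move tool x,y mm -0.14 0.18
side 714 [-0.079 -0.043 -0.06 ] [0.069 0.041 0.055]
-8 26 [0.0087 0.0129 0.0176] -0.015 0.013
-6 53 [0.0079 0.0109 0.0151] -0.025 0.022
-4 27 [0.0082 0.0114 0.0145] -0.022 -0.003
-2 141 [-0.0278  0.0076  0.0127] -0.023 0.02
0 70 [0.0083 0.0114 0.0149] -0.038 0.036
2 59 [0.0084 0.0107 0.0132] -0.043 0.041
4 48 [0.0092 0.0111 0.0131] -0.031 0.001
scene 876 [-0.068 -0.045 -0.046] [0.071 0.043 0.047]
-6 15 [0.0072 0.009  0.011 ] -0.022 -0.011
-4 31 [0.0083 0.0101 0.0141] -0.023 -0.003
-2 19 [0.0072 0.0094 0.0112] -0.024 -0.01
0 67 [-0.0343  0.0092  0.011 ] -0.035 0.037
2 183 [-0.0241  0.0082  0.0106] -0.044 0.042
4 128 [0.0076 0.0091 0.0111] -0.043 0.041
6 99 [0.0073 0.0093 0.0124] -0.034 0.028
```

Call:
play_rows:
  travel:
    - [0,0,0.1]
    - [0,0,0.05]
    - [0,0,0]
    - [0,0,0]
  turn: [0,0,0,0]
  grip: [-1,-1,-1,-1]

```text
t: 28.22
position: [0.5615, 0.0187, 0.1533]
orientation: [0.974, -0.225, 0.0, -0.0]
force: [-2.6, 0.3, 4.8]
opening: 0.0113
```

```bash
python3 e.py
```

```text
28.2167 [0.5615 0.0187 0.1533] head -26.0 F [-2.6  0.3  4.8] [ 0.07  0.59 -0.02] tilt [ 0.001 -0.    -1.   ] underside 0.1356
move tool x,y mm -0.66 0.43
```

Call:
play_rows:
  travel:
    - [0,0,0]
    - [0,0,0]
    - [0,0,0]
    - [0,0,0]
    - [0,0,0]
  turn: [0,0,0,0,0]
  grip: [-0.6,-0.3,-0.3,-0.3,-0.3]

```text
t: 28.63
position: [0.5613, 0.0187, 0.1527]
orientation: [0.974, -0.225, 0.0, 0.0]
force: [0.1, -0.1, 0.2]
opening: 0.0306
```

Call:
play_rows:
  travel:
    - [0,0,-0.5]
    - [0,0,-1.5]
    - [0,0,-3]
    - [0,0,-4]
    - [0,0,-4]
  turn: [0,0,0,0,0]
  grip: [-0.3,-0.3,-0.3,-0.3,-0.3]

```text
t: 29.05
position: [0.5605, 0.0185, 0.284]
orientation: [0.974, -0.225, -0.001, 0.001]
force: [0.9, -0.4, -0.6]
opening: 0.0312
```

Call:
play_rows:
  travel:
    - [-2,0,-3]
    - [-2,0,-3]
    - [-2,0,0]
    - [0,0,0]
    - [0,0,0]
  turn: [0,0,0,0,0]
  grip: [-0.3,-0.3,-0.3,-0.3,-0.3]

```text
t: 29.47
position: [0.5071, 0.0454, 0.3431]
orientation: [0.975, -0.224, 0.0, -0.0]
force: [0.4, -1.2, -0.2]
opening: 0.0307
```

```bash
python3 - <<'E'
from h import *
s=arm.sense();print(s['t'],s['position'],s['force'])
a=snap('side');b=snap('scene')
for n,d in(('side',a),('scene',b)):
    P=cloud(d);I=d['image'].astype(int);z=P[...,2]
    br=(I[...,0]-I[...,2]>35)&(np.hypot(P[...,0]-.55,P[...,1]-.026)<.12)&(z>.12)&(z<.2)
    pl=P[br&(z<.155)]; A=np.c_[pl[:,:2],np.ones(len(pl))]; k=np.linalg.lstsq(A,pl[:,2],rcond=None)[0]; print(n,len(pl),'slope',k[:2].round(3),'z',np.median(pl[:,2]).round(4))
    q=P[(z>.04)&(z<.095)&(np.hypot(P[...,0]-.65,P[...,1]+.3)<.12)]; print('scoop',len(q),q.min(0).round(3),q.max(0).round(3))
c=lambda d,x,y,w,h,W,H:cv2.resize(d['image'][y:y+h,x:x+w],(W,H),interpolation=2)[:,:,::-1]
cv2.imwrite('pics/end.png',np.hstack([c(a,220,110,240,225,400,375),c(b,130,190,280,262,400,375)]))
E
```

```text
29.4667 [0.50707173 0.04540401 0.34314208] [ 0.42721104 -1.19297998 -0.16016953]
side 875 slope [-0.001 -0.017] z 0.1422
scoop 244 [ 0.573 -0.36   0.04 ] [ 0.715 -0.233  0.09 ]
scene 832 slope [-0.003 -0.009] z 0.1441
scoop 734 [ 0.576 -0.363  0.04 ] [ 0.738 -0.242  0.092]
```

View pics/end.png

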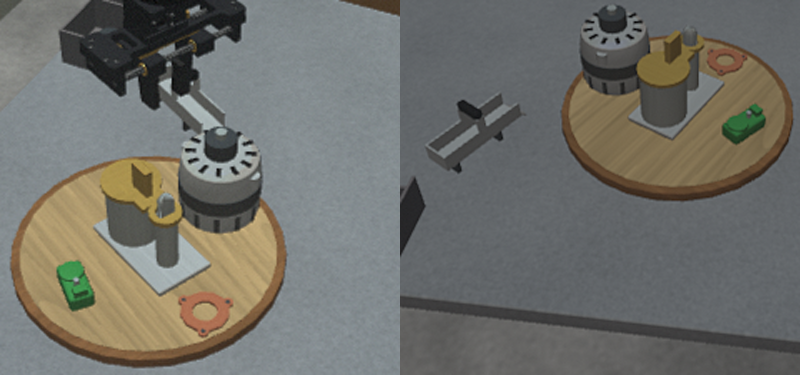

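The last picture shows the cover flat on the rim with the shaft through its bore. The scoop stands empty and upright on the counter, off the turntable, and the other parts are where they were. I'm handing in.

```bash
python3 -c "
from bench import arm
print(arm.finish_job())"
```

```text
the job is handed in; nothing more can be done
None
```

I finished the job in about 29.5 s of robot time and handed it in.

- **Pouring:** I carried the aluminium scoop level to the pot, set its lip inside the mouth, and only then tipped it to about 50° by hooking its front foot on the pot's rim.
- **Nuts:** The force reading dropped from about 3.7 N to 2.5 N after pouring, which fits two 60 g nuts leaving the scoop. I clearly made out only one nut in the pot, and none was visible anywhere else. The second nut therefore rests on the weight change and on the chute looking empty.
- **Scoop:** It stands empty on its feet on the counter at about (0.65, -0.30), off the turntable.
- **Cover:** It went down the flatted shaft with no resistance until it met the rim, reading about 8 N. Afterwards its top measured 0.142 and 0.144 m from the two cameras (0.144 expected), with a slope of at most 1°. The last picture shows it flat, with the disc over the mouth.
- **Left alone:** The alternator, brush cap and retainer plate look untouched by eye; I took no measurement of them. I also left the green look-alike scoop alone.
- **Disagreements:**
  - The scoop poured along a heading of 150.5°. A later wrist-camera measurement put the mouth-to-shaft line at about 154°, and I used that for the cover.
  - The wrist camera's depth wrongly showed the held cover as tilted about 15°. The two fixed cameras showed it level, so I disregarded that reading.

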